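Nest the sample cups in the carousel, then hold its index plunger out

ROBOT

A 6-joint arm with a two-finger parallel gripper is mounted at the origin on the work surface. World frame = base frame: x ahead of the robot, y to its left, z up, the work surface at z = 0. Lengths are in mm, angles in rad, forces in N, time in s.
With the tool pointing down it reaches from about 350 to 875 mm from the base axis. Payload 4.2 kg.
Tool frame: the origin (TCP) lies midway between the tips of the shut fingers; the grasp point (between the pads) lies 19 mm behind it; z points along the fingers, y is the line along which they close (so a half turn about z gives the same grasp; the last joint's range is limited). The gripper opens to 85 mm and grips with 20 to 120 N. Pads are 22 mm wide; open, the fingers measure 114 mm over their backs; the gripper's body (76 mm by 85 mm) begins 54 mm behind the grasp point. The pads swing forward as they close: fully open they stand 13 mm farther back than shut.
Start: joints at [0.259, 0.385, 0.008, 0, -1.194, -0.259], TCP at [624.979, 0.025, 231.312] pointing down, gripper open.
Joint ranges: [-3.14, 3.14], [-1.21, 2.06], [-1.07, 1.41], [-3.16, 2.05], [-2.99, -0.16], [-3.1, 3.1]. Speed limits (rad/s): [2.79, 2.79, 3.14, 3.14, 3.14, 3.14].

INTERFACE

Orientations are given as a unit quaternion [x, y, z, w].
In Python, from bench import arm gives the robot as it stands.
- The arm moves only by the tool send_rows, never from a script. Its argument "targets" is a list of rows, each an object of numbers: "gripper": the gripper command: -1 is fully open, 1 is shut, values between are in proportion; "x", "y", "z": the shift along the tool's x, y, z in cm; "ax", "ay", "az": the turn, a rotation vector about the tool's x, y, z in degrees. A call has 1 to 5 rows; each row shifts and turns the commanded pose from where the row before left it, along the tool's axes as they then stand; what a row does not reach is not made up. A row lasts 1/12 s, in which the tool goes at most 41.7 mm and 7.16 degrees, less where a joint would pass 70% of its speed; a pose out of reach is approached as far as the arm can. A call is refused whole if a number of a shift passes 4.17 or a number of a turn 7.16, either way. A call with a gripper value outside its range is refused whole. The fingers move at their own pace and stop on an object; the grip force is fixed at half the most. Time passes only in rows, so rows that do not move let the fingers close. It gives the time, the measured TCP pose, the force, the opening and the grip force at its end, in the units of the state.
- arm.read_state(): the state, without advancing time (a new reading comes with each control period).
- arm.get_image(name): name is "scene" or "side" or "wrist"; returns (picture, depth): 420x560x3 uint8, red, green, blue; 420x560 float32, mm along the optical axis (not along the pixel's ray), 0 where there is no reading.
- arm.camera_model(name): a dict with "fx", "fy", "cx", "cy" (pixels), "cam_to_world" (4x4, takes a point from camera to world coordinates). Camera axes: x right, y down, z forward; pixel columns grow to the right and rows downward; lengths in mm; the calibration is good to about 2 mm. A picture is of the moment at which its call begins: read the wrist's pose just before it. camera_model takes no time and is no camera call; for the wrist camera it gives the pose at the moment of the call.
- arm.job_done(): hands the job in; it is judged then, once.
Trained networks look in the newest picture that a camera, given by its name, has taken for a name from the list of things; names that differ only in an ending like _2 or _b are one class to them, and where a whole thing is asked for, a point or a joint stands for the part that bears it (a point fixed in the world has none). Each returns a list of dicts, best first, with "score" (0 to 1); they miss things now and then, are a little off and sometimes report something else, mostly with a low value. They report only what shows in the picture. A call takes as long as a camera call.
- arm.boxes_of(camera, thing): "rect" ([left, top, width, height] in pixels, round what is visible of it).
The state is a dict: "clock": time; "joints": joint angles; "joint_vel": joint speeds; "joint_efforts": joint torques, N m; "position": TCP position; "ee_rot": TCP orientation; "contact_force": force on the tool from outside, world axes, zero at the start; "wrist_torque": the same for the moment, N m; "gripper_width": finger opening in mm; "grasp_force": force on a finger pad.
Only numpy, scipy, OpenCV 4.12 (cv2) and the standard library are available. Lean on these libraries where they do the work, as an engineer would, in place of code of your own. Each camera call takes 0.05 s, during which the arm holds its last target. There are 200 camera calls.

TASK

Load the sample carousel: stand the middle-sized steel cup from the bench upright in the big open steel cup on the carousel, then the small steel cup in the middle one, lowering each to the bottom rather than dropping it. Then pull the carousel's spring-loaded index plunger straight up by its black knob as far as it goes and finish while still holding it there, its pin clear of the hole, so that I can turn the carousel. Leave the carousel turned as it is, and everything else on the bench where it stands.

Things in the scene. Friction and masses are not known exactly. Their poses are not given: they have to be found in the camera images.
- big_cup: Open straight-sided round steel cup, 66 mm outside diameter, 50 mm high, wall 2.5 mm, floor 4 mm thick; it stands loose in the black locating collar of the carousel's loading pocket (collar 10 mm high, 77 mm outside diameter). Origin: centre of its underside, z up. 0.22 kg
- middle_cup: Open straight-sided round steel cup, 52 mm outside diameter, 72 mm high, wall 2.5 mm, floor 4 mm thick, standing upright on the bench. Origin: centre of its underside, z up. About 0.15 kg. Standing in the big cup (about 4 mm of play all round) it rises 26 mm above the big cup's rim, so it can be gripped round the top 20 mm
- small_cup: Open straight-sided round steel cup, 38 mm outside diameter, 94 mm high, wall 2.5 mm, floor 4 mm thick, standing upright on the bench. Origin: centre of its underside, z up. About 0.11 kg. Standing in the middle cup (about 4 mm of play all round) it rises 26 mm above the middle cup's rim
- changer: Sample changer: round grey base, 280 mm diameter, fixed, under an aluminium carousel disc, 270 mm diameter, top at 65 mm. Origin: on the disc axis at bench height. Angles anticlockwise from its x axis: loading pocket 150 deg at radius 85 mm, plunger 240 deg at 120 mm, measuring head (250 mm high) 30 deg. Capped cups, tops at 118 mm, at 30 and 330 deg; empty collars at 90, 210, 270
- load_pocket (a point): Centre of the loading pocket, on the disc's top face, where the big cup's underside centre rests; z up
- plunger: The index plunger: 8 mm steel pin, moving up and down only, with a black knob on top. Origin: the pin's lower end, 66 mm above the bench at rest; z up. The whole rises as it is pulled
- knob (a point): Centre of the plunger's black round knob, 30 mm diameter (straight sides for 7 mm above and below this point), 22 mm high; 137 mm above the bench at rest. 15 mm below this point stands the top of the fixed 18 mm barrel, and 31 mm below it the top of the fixed bracket arm, 36 mm wide
- plunger_pull (a joint): How far the plunger is pulled up, in m: 0 is seated in the hole, 0.015 is the upper stop. A spring pulls it down with about 4.5 N at 0 and 8.5 N at the stop; it snaps back if let go
- pin_tip (a point): Lower end of the plunger's 8 mm steel pin. Seated it stands 9 mm deep in the hole and locks the carousel
- seat_hole (a point): Mouth of the 10 mm hole in the steel bush on the carousel's rim, 75 mm above the bench, in which the pin seats
- carousel (a joint): Angle of the carousel disc from its present position, rad, anticlockwise from above; locked within about 0.01 while the pin is seated, and turning with light friction once it is clear
- beaker: Glass beaker, 62 mm diameter, 85 mm high, open, on the bench; not to be disturbed. Origin: centre of its underside
- jar: Amber glass jar with a black cap, 58 mm diameter, 70 mm high; not to be disturbed. Origin: centre of its underside
- canister: Black plastic canister with lid, 73 mm diameter, 112 mm high; not to be disturbed. Origin: centre of its underside
- screwdriver: Screwdriver lying on the bench along its own x axis, handle to -x; not to be disturbed
- brush: Brush lying on the bench along its own x axis, handle to -x; not to be disturbed

How it is judged:
By the outcome, as a careful person would: the job done as asked, in the order asked, and still so for the second after the job is handed in, while the arm keeps its last pose, push and grip.
It also fails if it takes over 61 s, if anything falls off the work surface, if the arm or the gripper's body presses on something with over 40 N, if the wrist force passes 120 N, or if a joint passes its speed limit or range.

## Working session

There is one attempt and no reset: what is moved stays moved. The work goes in short steps, Python scripts to look and compute and a tool call to move; the robot and the scene stay as the last step left them, time stands still between calls to the robot, and variables do not carry over. Pictures are saved under pics/ and viewed, at most 13 in all, crops included, and the job is handed in when it is done.

Besides the shell and the picture viewer there is one more tool, called as name([rows], argument=value, ...), one row to a line, values as JSON. send_rows: Moves the arm, as the interface text tells. Its arguments: {"type":"object","properties":{"targets":{"type":"array"}},"required":["targets"]}

```bash
ls; mkdir -p pics; cat > h.py <<'E'
import numpy as np, cv2
from bench import arm
def shot(n,f=None):
    m=arm.camera_model(n); im,d=arm.get_image(n)
    if f: cv2.imwrite(f'pics/{f}.png',im[:,:,::-1])
    return im,d,m
def cloud(d,m):
    v,u=np.mgrid[0:d.shape[0],0:d.shape[1]]
    P=np.stack([(u-m['cx'])/m['fx']*d,(v-m['cy'])/m['fy']*d,d],-1)
    T=np.array(m['cam_to_world']); W=P@T[:3,:3].T+T[:3,3]; W[d==0]=np.nan
    return W
def circ(p):
    A=np.c_[2*p,np.ones(len(p))]; s=np.linalg.lstsq(A,(p**2).sum(1),rcond=None)[0]
    return s[0],s[1],np.sqrt(s[2]+s[0]**2+s[1]**2)
E
python3 - <<'E'
from h import *
np.set_printoptions(precision=1,suppress=True)
a=[]
for n in ['scene','side']:
    im,d,m=shot(n); a.append(im); W=cloud(d,m); print(n,np.array(m['cam_to_world'])[:3,3],m['fx'])
    for t in ['big_cup','middle_cup','small_cup','knob','changer']:
        for b in arm.boxes_of(n,t)[:2]:
            l,tp,w,h=b['rect']; r=W[int(tp):int(tp+h)+1,int(l):int(l+w)+1].reshape(-1,3)
            print(t,round(b['score'],2),np.array(b['rect']),np.nanmedian(r,0),np.nanpercentile(r[:,2],98))
    cv2.imwrite(f'pics/{n}0.png',cv2.cvtColor(im,cv2.COLOR_RGB2BGR))
print(arm.read_state())
E
```

```text
pics
scene [1049.2 -485.   957. ] 487.2819548591322
big_cup 0.82 [215.6 242.5  26.3  32. ] [505.  -90.8  87.9] 116.66467829707025
big_cup 0.36 [ 99.7 240.8  22.1  69.7] [ 291.7 -277.     2.2] 27.774869037537538
middle_cup 0.67 [361.8 179.4  21.7  29.3] [603.7 328.8  42.3] 73.67988486011487
small_cup 0.64 [145.6 249.2 178.6 124.9] [ 625.1 -159.9   66. ] 251.54529865971926
small_cup 0.6 [283.3 189.5  11.7  30. ] [485.2 136.7  63.7] 336.5484855821629
knob 0.69 [162.4 276.1  17.6  14.4] [ 500.3 -233.7  144. ] 151.01097691639615
knob 0.68 [362.2 179.5  22.   31.7] [607.5 327.8  38.2] 73.7216447707859
changer 0.58 [145.4 251.1 179.2 120.9] [ 627.1 -160.5   66.3] 251.58005109461573
side [ -18.8  927.5 1161.1] 519.2972325350393
big_cup 0.55 [304.4 171.6  20.8  26.5] [ 521.8 -104.2   86.1] 114.73407933895486
big_cup 0.21 [262.9 140.3  84.5  68.9] [ 582.2 -122.4   64.9] 287.9326599957593
middle_cup 0.91 [195.8 266.   16.9  34.4] [607.7 345.8  36.3] 72.0751797485673
small_cup 0.78 [276.2 240.3  11.   28.5] [473.2 167.6  62.5] 92.45741071547307
small_cup 0.72 [189.  187.6  24.8  44.4] [761.6 152.9  61.4] 114.19128440122958
knob 0.43 [339.7 148.1   5.8   8.1] [ 494.9 -226.6  140. ] 149.3534206920539
changer 0.9 [244.  122.7 120.2 100.1] [ 592.8 -117.3   47.6] 334.0506954724436
{'clock': 0.6, 'joints': array([ 0.3,  0.4,  0. , -0. , -1.2, -0.3]), 'joint_vel': array([ 0., -0., -0.,  0., -0., -0.]), 'joint_efforts': array([  0. , -39.2,  18.9,   4.2,  -0. ,  -0. ]), 'position': array([625. ,   0. , 231.3]), 'ee_rot': array([-0.7,  0.7,  0. ,  0. ]), 'contact_force': array([-0.2, -0.6, -0.1]), 'wrist_torque': array([ 0.,  0., -0.]), 'grasp_force': 0.0, 'gripper_width': 85.48710978091}
```

View pics/scene0.png

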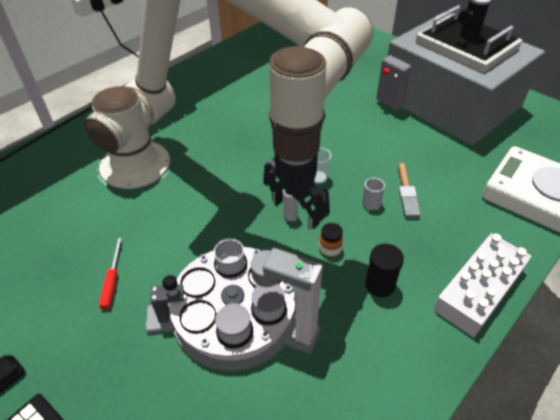

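View pics/side0.png

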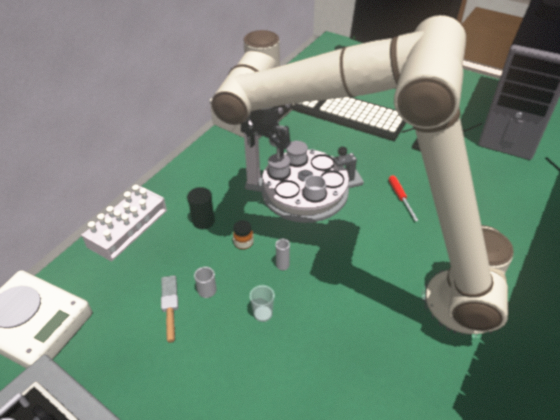

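```bash
python3 - <<'E'
from h import *
np.set_printoptions(precision=4,suppress=True)
s=arm.read_state(); print(s['ee_rot'],arm.camera_model('wrist'))
for n,L in {'scene':dict(big=((215,242,242,275),117,33),mid=((361,179,384,209),72,26),small=((283,189,296,220),94,19),knob=((162,276,180,291),148,15)),
 'side':dict(big=((304,171,326,199),117,33),mid=((195,266,213,301),72,26),small=((276,240,288,269),94,19),knob=((339,148,346,157),148,15))}.items():
    im,d,m=shot(n); W=cloud(d,m)
    for t,((l,tp,r,b),z,R) in L.items():
        q=W[tp:b+1,l:r+1].reshape(-1,3); q=q[np.abs(q[:,2]-z)<8]
        print(n,t,len(q),q.mean(0) if len(q) else '',q.min(0),q.max(0), circ(q[:,:2]))
    q=W[np.abs(W[...,2]-65)<4]; q=q[(q[:,1]<20)]; print('disc',len(q),q.min(0),q.max(0))
E
```

```text
[-0.7071  0.7071  0.      0.    ] {'fx': 302.64263479516916, 'fy': 302.64263479516916, 'cx': 278.34007296471304, 'cy': 211.01376978524297, 'cam_to_world': array([[ -1.    ,  -0.0012,   0.0003, 625.3023],
       [ -0.0011,   0.9595,   0.2815, -72.0384],
       [ -0.0006,   0.2815,  -0.9596, 373.2992],
       [  0.    ,   0.    ,   0.    ,   1.    ]])}
scene big 146 [515.6397 -95.0428 113.6841] [ 478.8902 -121.9117  109.035 ] [544.0876 -56.0663 120.3698] (np.float64(511.72597568326995), np.float64(-89.5769818189367), np.float64(31.24299881924657))
scene mid 131 [605.2016 332.2762  69.8921] [577.9666 307.4216  64.0658] [630.0688 360.6211  77.5857] (np.float64(603.6821212475254), np.float64(333.28662506810014), np.float64(24.59158984966495))
scene small 44 [477.7461 138.8623  91.5777] [456.9306 131.5608  86.0501] [491.733  151.441   99.2533] (np.float64(474.8633591718643), np.float64(150.5881005082748), np.float64(16.51745622702001))
scene knob 158 [ 501.4622 -237.1275  147.6187] [ 486.3989 -250.5436  140.2375] [ 512.5951 -221.1898  152.3093] (np.float64(500.31855943852594), np.float64(-
[... 287 characters left out ...]
), np.float64(31.34333724529796))
side mid 100 [604.4012 335.1129  68.6948] [578.6385 310.6035  64.0267] [631.8019 364.3587  76.1638] (np.float64(604.6870025003604), np.float64(337.204753678256), np.float64(24.74828702551945))
side small 58 [473.9664 156.5697  90.3297] [456.9741 135.4151  86.017 ] [495.3246 174.1772  95.4613] (np.float64(475.1823555076831), np.float64(156.3119886871517), np.float64(17.524137818968182))
side knob 35 [ 495.4731 -227.9536  144.8926] [ 484.9294 -238.7075  140.2639] [ 508.7555 -213.3227  149.3743] (np.float64(495.819170998955), np.float64(-227.80868573242037), np.float64(8.683366465627428))
disc 2229 [  -7.2187 -966.4546   61.0001] [1721.111    17.2616   68.9993]
```

The scene picture shows the big cup at about (229,258) px, the middle cup at (373,193), the small cup at (290,205), half hidden behind the gripper, and the knob at (171,283). The side picture shows the same things clearly: middle cup at (205,282), small cup at (282,254), knob at (343,152). Heights agree with the text: rims at about 115, 72 and 93 mm, knob top at about 148 mm. Next I measure the neighbouring things and take a wrist view.

```bash
python3 - <<'E'
from h import *
np.set_printoptions(precision=1,suppress=True)
for n in ['scene','side']:
    im,d,m=shot(n); W=cloud(d,m)
    for t in ['beaker','jar','canister','brush']:
        b=arm.boxes_of(n,t)
        if b:
            b=b[0]; l,tp,w,h=map(int,b['rect']); q=W[tp:tp+h+1,l:l+w+1].reshape(-1,3); q=q[(q[:,2]>8)&(q[:,2]<130)]
            print(n,t,round(b['score'],2),np.nanmedian(q,0),np.nanpercentile(q,3,axis=0),np.nanpercentile(q,97,axis=0))
im,d,m=shot('wrist','w0'); W=cloud(d,m)
for t,c,z,R in [('big',(512,-88),115,33),('small',(475,154),94,19),('knob',(498,-232),148,15)]:
    q=W.reshape(-1,3); q=q[(np.abs(q[:,2]-z)<4)&(np.hypot(q[:,0]-c[0],q[:,1]-c[1])<R+12)]
    if len(q)>10: print(t,len(q),circ(q[:,:2]),q.min(0),q.max(0))
E
```

```text
scene beaker 0.7 [450.6 312.6  60.7] [414.4 291.4  14.5] [462.3 344.   86.8]
scene jar 0.77 [624.5 125.   60.7] [598.6 111.   14. ] [646.3 158.1  73.7]
scene canister 0.69 [781.1 114.7 105.1] [745.2  99.3  15.5] [807.3 161.2 115.6]
scene brush 0.74 [670.3 407.4  18.9] [590.1 355.4  10.3] [719.4 496.6  23.5]
side beaker 0.72 [ 497.7 -225.6  128.9] [ 496.4 -252.2  107.2] [ 498.2 -220.3  129.1]
side jar 0.82 [611.2 154.7  53.6] [592.6 124.2  10.1] [640.1 171.3  71.8]
side canister 0.58 [758.3 152.2  86.6] [739.  110.7  12.9] [798.9 172.4 113.9]
side brush 0.96 [660.4 425.1  16.8] [585.4 363.5  10.8] [717.  507.4  21.9]
big 1032 (np.float64(511.38717353457247), np.float64(-87.91040586075246), np.float64(31.411165089340525)) [ 477.1 -120.4  111. ] [543.8 -55.4 116.6]
```

View pics/w0.png

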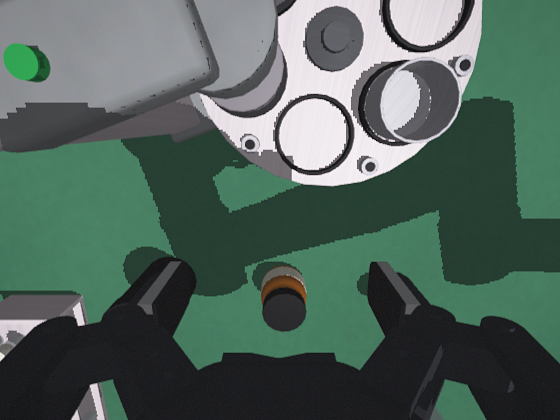

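The wrist picture shows the big cup's rim at about (420,100) px and the jar at (285,300) between the fingers. The measured obstacles leave room for the fingers to close along world x. I'm moving above the middle cup.

send_rows([
  {"gripper": -1, "x": -3.7, "y": 0.23},
  {"gripper": -1, "x": -3.7, "y": 0.23},
  {"gripper": -1, "x": -3.7, "y": 0.23},
  {"gripper": -1, "x": -3.7, "y": 0.23},
  {"gripper": -1, "x": -3.7, "y": 0.23},
])

```text
$.targets[0]: bad value
```

send_rows([
  {"gripper": -1, "x": -3.7, "y": 0.23},
  {"gripper": -1, "x": -3.7, "y": 0.23},
  {"gripper": -1, "x": -3.7, "y": 0.23},
  {"gripper": -1, "x": -3.7, "y": 0.23},
  {"gripper": -1},
])

```text
$.targets[0]: bad value
```

```bash
cat >> h.py <<'E'
def rim(c,z,R,f=None,tol=3):
    s=arm.read_state(); im,d,m=shot('wrist',f); q=cloud(d,m).reshape(-1,3)
    q=q[(np.abs(q[:,2]-z)<tol)&(np.hypot(q[:,0]-c[0],q[:,1]-c[1])<R+10)]
    print('t',s['clock'],'tcp',s['position'],s['ee_rot'],'n',len(q))
    if len(q)>10:
        print('circ',np.round(circ(q[:,:2]),1),'box',q.min(0),q.max(0))
        # median radial fit
        from scipy.optimize import least_squares
        r=least_squares(lambda p:np.hypot(q[:,0]-p[0],q[:,1]-p[1])-(R-1.25),c,loss='soft_l1').x; print('fit',np.round(r,1))
    return q
E
python3 - <<'E'
from h import *
np.set_printoptions(precision=2,suppress=True)
rim((604,335),72,26,'w1')
E
```

```text
t 1.25 tcp [624.98   0.03 231.32] [ 0.71 -0.71  0.    0.  ] n 0
```

send_rows([
  {"gripper": -1, "x": -3.7, "y": 0.23, "z": 0, "ax": 0, "ay": 0, "az": 0},
  {"gripper": -1, "x": -3.7, "y": 0.23, "z": 0, "ax": 0, "ay": 0, "az": 0},
  {"gripper": -1, "x": -3.7, "y": 0.23, "z": 0, "ax": 0, "ay": 0, "az": 0},
  {"gripper": -1, "x": -3.7, "y": 0.23, "z": 0, "ax": 0, "ay": 0, "az": 0},
  {"gripper": -1, "x": -3.7, "y": 0.23, "z": 0, "ax": 0, "ay": 0, "az": 0},
])

```text
clock: 1.72
position: [613.2, 186.6, 231.5]
ee_rot: [-0.707, 0.707, -0.0, 0.0]
contact_force: [0.1, 0.5, 0.2]
gripper_width: 85.3
grasp_force: 0.0
```

Good: every key is needed, and the axes run as expected.

send_rows([
  {"gripper": -1, "x": -3.7, "y": 0.23, "z": 0, "ax": 0, "ay": 0, "az": 0},
  {"gripper": -1, "x": -3.7, "y": 0.23, "z": 0, "ax": 0, "ay": 0, "az": 0},
  {"gripper": -1, "x": -3.7, "y": 0.23, "z": 0, "ax": 0, "ay": 0, "az": 0},
  {"gripper": -1, "x": -3.7, "y": 0.23, "z": 0, "ax": 0, "ay": 0, "az": 0},
  {"gripper": -1, "x": 0, "y": 0, "z": 0, "ax": 0, "ay": 0, "az": 0},
])

```text
clock: 2.13
position: [603.4, 339.2, 230.2]
ee_rot: [0.709, -0.705, -0.0, -0.0]
contact_force: [0.1, -0.5, -0.7]
gripper_width: 85.1
grasp_force: 0.0
```

```bash
python3 - <<'E'
from h import *
np.set_printoptions(precision=2,suppress=True)
rim((604,335),72,26)
E
```

```text
t 2.1333 tcp [603.38 339.16 230.15] [ 0.71 -0.71 -0.   -0.  ] n 393
circ [603.6 335.4  24.4] box [578.55 309.94  69.13] [628.84 361.23  73.02]
fit [603.6 335.4]
```

send_rows([
  {"gripper": -1, "x": -0.25, "y": 0.05, "z": 3.6, "ax": 0, "ay": 0, "az": 0},
  {"gripper": -1, "x": 0, "y": 0, "z": 3.6, "ax": 0, "ay": 0, "az": 0},
  {"gripper": -1, "x": 0, "y": 0, "z": 3, "ax": 0, "ay": 0, "az": 0},
  {"gripper": -1, "x": 0, "y": 0, "z": 2, "ax": 0, "ay": 0, "az": 0},
  {"gripper": -1, "x": 0, "y": 0, "z": 0, "ax": 0, "ay": 0, "az": 0},
])

```text
clock: 2.6
position: [601.0, 332.5, 103.4]
ee_rot: [-0.706, 0.708, 0.001, -0.006]
contact_force: [-0.7, -0.4, -0.9]
gripper_width: 85.5
grasp_force: 0.0
```

```bash
python3 - <<'E'
from h import *
np.set_printoptions(precision=2,suppress=True)
rim((604,335),72,26,'w1'); print(arm.read_state()['position'])
E
```

```text
t 2.6 tcp [601.03 332.48 103.42] [-0.71  0.71  0.   -0.01] n 1080
circ [603.5 335.   24.4] box [578.05 309.45  69.  ] [629.25 361.48  73.84]
fit [603.5 335. ]
[602.8  333.56 106.79]
```

View pics/w1.png

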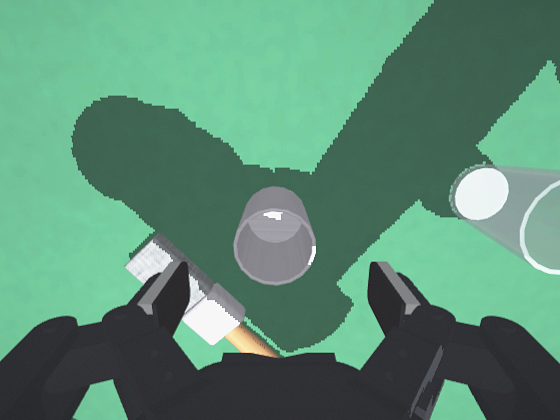

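The wrist picture shows the middle cup's rim at about (275,248) px, centred between the fingers. The brush lies beside it, well below where the fingertips will go. I'm descending and closing the fingers.

send_rows([
  {"gripper": -1, "x": 0, "y": 0, "z": 2.5, "ax": 0, "ay": 0, "az": 0},
  {"gripper": -1, "x": 0, "y": 0, "z": 2, "ax": 0, "ay": 0, "az": 0},
  {"gripper": -1, "x": 0, "y": 0, "z": 1.4, "ax": 0, "ay": 0, "az": 0},
  {"gripper": -1, "x": 0, "y": 0, "z": 0, "ax": 0, "ay": 0, "az": 0},
  {"gripper": -1, "x": 0, "y": 0, "z": 0, "ax": 0, "ay": 0, "az": 0},
])

```text
clock: 3.07
position: [604.9, 335.6, 52.0]
ee_rot: [0.707, -0.707, 0.0, -0.001]
contact_force: [-0.5, -0.4, 1.2]
gripper_width: 85.3
grasp_force: 0.0
```

send_rows([
  {"gripper": 1, "x": 0, "y": 0, "z": 0, "ax": 0, "ay": 0, "az": 0},
  {"gripper": 1, "x": 0, "y": 0, "z": 0, "ax": 0, "ay": 0, "az": 0},
  {"gripper": 1, "x": 0, "y": 0, "z": 0, "ax": 0, "ay": 0, "az": 0},
  {"gripper": 1, "x": 0, "y": 0, "z": 0, "ax": 0, "ay": 0, "az": 0},
  {"gripper": 1, "x": 0, "y": 0, "z": 0, "ax": 0, "ay": 0, "az": 0},
])

```text
clock: 3.48
position: [604.6, 336.2, 53.0]
ee_rot: [0.707, -0.707, 0.0, -0.002]
contact_force: [-2.0, -0.2, 5.6]
gripper_width: 50.6
grasp_force: 61.6
```

send_rows([
  {"gripper": 1, "x": 0, "y": 0, "z": -2, "ax": 0, "ay": 0, "az": 0},
  {"gripper": 1, "x": 0, "y": 0, "z": -4, "ax": 0, "ay": 0, "az": 0},
  {"gripper": 1, "x": 0, "y": 0, "z": -4, "ax": 0, "ay": 0, "az": 0},
  {"gripper": 1, "x": 0, "y": 0, "z": -4, "ax": 0, "ay": 0, "az": 0},
  {"gripper": 1, "x": 1.5, "y": 0.3, "z": -4, "ax": 0, "ay": 0, "az": 0},
])

```text
clock: 3.9
position: [600.9, 322.5, 231.2]
ee_rot: [0.708, -0.706, -0.0, -0.001]
contact_force: [-0.1, 0.3, -1.1]
gripper_width: 50.4
grasp_force: 62.8
```

send_rows([
  {"gripper": 1, "x": 3, "y": 0.8, "z": -1, "ax": 0, "ay": 0, "az": 0},
  {"gripper": 1, "x": 4, "y": 1, "z": 0, "ax": 0, "ay": 0, "az": 0},
  {"gripper": 1, "x": 4, "y": 1, "z": 0, "ax": 0, "ay": 0, "az": 0},
  {"gripper": 1, "x": 4, "y": 1, "z": 0, "ax": 0, "ay": 0, "az": 0},
  {"gripper": 1, "x": 4, "y": 1, "z": 0, "ax": 0, "ay": 0, "az": 0},
])

```text
clock: 4.32
position: [551.7, 129.2, 239.6]
ee_rot: [0.707, -0.707, -0.0, -0.0]
contact_force: [0.4, -0.6, -1.5]
gripper_width: 50.6
grasp_force: 62.8
```

send_rows([
  {"gripper": 1, "x": 4, "y": 1, "z": 0, "ax": 0, "ay": 0, "az": 0},
  {"gripper": 1, "x": 4, "y": 1, "z": 0, "ax": 0, "ay": 0, "az": 0},
  {"gripper": 1, "x": 4, "y": 1, "z": 0, "ax": 0, "ay": 0, "az": 0},
  {"gripper": 1, "x": 4, "y": 1, "z": 0, "ax": 0, "ay": 0, "az": 0},
  {"gripper": 1, "x": 3.5, "y": 0.2, "z": 0, "ax": 0, "ay": 0, "az": 0},
])

```text
clock: 4.73
position: [508.6, -66.1, 239.9]
ee_rot: [-0.707, 0.707, 0.0, 0.0]
contact_force: [0.9, 0.0, -1.2]
gripper_width: 50.3
grasp_force: 62.8
```

send_rows([
  {"gripper": 1, "x": 1, "y": 0, "z": 0, "ax": 0, "ay": 0, "az": 0},
  {"gripper": 1, "x": 0, "y": 0, "z": 0, "ax": 0, "ay": 0, "az": 0},
  {"gripper": 1, "x": 0, "y": 0, "z": 0, "ax": 0, "ay": 0, "az": 0},
  {"gripper": 1, "x": 0, "y": 0, "z": 0, "ax": 0, "ay": 0, "az": 0},
])

```text
clock: 5.07
position: [511.0, -73.4, 239.3]
ee_rot: [0.707, -0.707, -0.0, -0.0]
contact_force: [-0.8, 0.7, -2.4]
gripper_width: 50.5
grasp_force: 62.8
```

```bash
python3 - <<'E'
from h import *
np.set_printoptions(precision=2,suppress=True)
q=rim((512,-88),115,33,'w2'); s=arm.read_state(); p=s['position']; print(p,s['gripper_width'],s['grasp_force'])
print('cup:'); rim((p[0],p[1]),p[2]+20,26,tol=6)
E
```

```text
t 5.0667 tcp [511.   -73.4  239.31] [ 0.71 -0.71 -0.   -0.  ] n 447
circ [510.7 -88.2  31.4] box [ 478.31 -120.56  112.04] [543.47 -70.06 116.48]
fit [510.7 -87.8]
[511.08 -73.09 239.26] 50.37772702551801 62.79005453106947
cup:
t 5.1167 tcp [511.08 -73.09 239.26] [ 0.71 -0.71 -0.   -0.  ] n 3330
circ [511.2 -75.2  25.5] box [ 475.87 -100.07  253.26] [546.28 -47.95 265.25]
fit [511.4 -74.7]
```

View pics/w2.png

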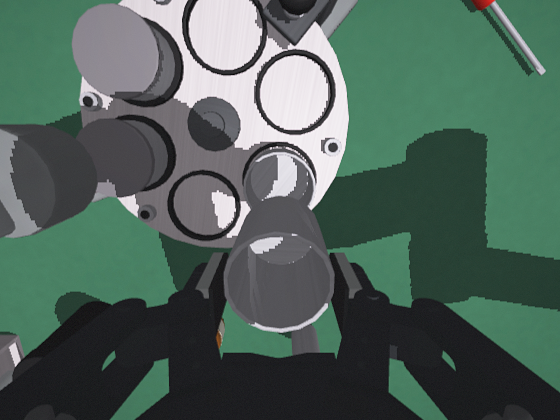

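The wrist picture shows the held cup at (280,275) px, upright in the grip, and the big cup's rim at about (280,175), about 14 mm further towards −y. I'm correcting that and coming down to just above the big cup.

send_rows([
  {"gripper": 1, "x": 0.7, "y": 0, "z": 1.5, "ax": 0, "ay": 0, "az": 0},
  {"gripper": 1, "x": 0.72, "y": 0, "z": 2, "ax": 0, "ay": 0, "az": 0},
  {"gripper": 1, "x": 0, "y": 0, "z": 2, "ax": 0, "ay": 0, "az": 0},
  {"gripper": 1, "x": 0, "y": 0, "z": 1, "ax": 0, "ay": 0, "az": 0},
  {"gripper": 1, "x": 0, "y": 0, "z": 0, "ax": 0, "ay": 0, "az": 0},
])

```text
clock: 5.58
position: [509.4, -87.5, 171.7]
ee_rot: [0.707, -0.707, -0.002, 0.002]
contact_force: [0.1, 0.3, -0.8]
gripper_width: 50.2
grasp_force: 62.8
```

send_rows([
  {"gripper": 1, "x": 0, "y": 0, "z": 0, "ax": 0, "ay": 0, "az": 0},
  {"gripper": 1, "x": 0, "y": 0, "z": 0, "ax": 0, "ay": 0, "az": 0},
])

```text
clock: 5.75
position: [511.9, -87.8, 175.4]
ee_rot: [0.708, -0.707, 0.001, -0.001]
contact_force: [0.5, -0.6, -1.6]
gripper_width: 50.1
grasp_force: 62.8
```

```bash
python3 - <<'E'
from h import *
np.set_printoptions(precision=2,suppress=True)
rim((511,-88),115,33,'w3'); s=arm.read_state(); p=s['position']; print(p)
im,d,m=shot('wrist'); q=cloud(d,m).reshape(-1,3); q=q[(abs(q[:,0]-p[0])<18)&(abs(q[:,1]-p[1])<40)&(abs(q[:,2]-p[2]-19)<4)]; print(len(q),q.min(0),q.max(0),circ(q[:,:2]))
im,d,m=shot('scene'); W=cloud(d,m); q=W.reshape(-1,3); q=q[(np.hypot(q[:,0]-511,q[:,1]+88)<40)&(q[:,2]>122)&(q[:,2]<145)]; print('held side',len(q),q.min(0),q.max(0))
E
```

```text
t 5.75 tcp [511.93 -87.81 175.39] [ 0.71 -0.71  0.   -0.  ] n 592
circ [510.7 -88.5  31.3] box [ 478.34 -120.9   112.04] [543.35 -78.57 116.49]
fit [510.7 -87.9]
[511.96 -87.86 175.6 ]
1366 [ 493.97 -114.69  190.6 ] [529.96 -62.45 196.24] (np.float64(512.2735055876536), np.float64(-89.1500624183866), np.float64(24.39477129313125))
held side 128 [ 487.   -116.09  126.64] [537.76 -70.08 144.91]
```

View pics/w3.png

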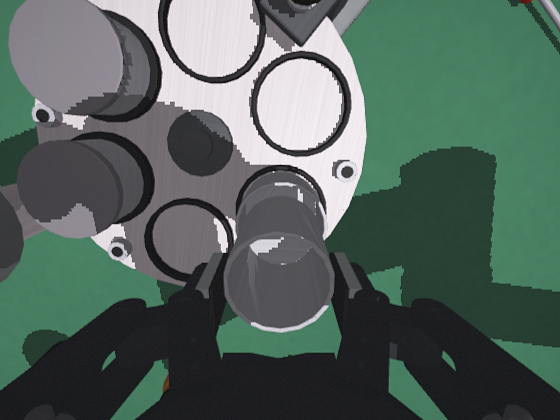

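The wrist picture shows the held cup in line with the big cup, about 1 mm off. I'm correcting that and lowering gently.

send_rows([
  {"gripper": 1, "x": -0.07, "y": 0.13, "z": 0, "ax": 0, "ay": 0, "az": 0},
  {"gripper": 1, "x": 0, "y": 0, "z": 0.6, "ax": 0, "ay": 0, "az": 0},
  {"gripper": 1, "x": 0, "y": 0, "z": 0.8, "ax": 0, "ay": 0, "az": 0},
  {"gripper": 1, "x": 0, "y": 0, "z": 0.8, "ax": 0, "ay": 0, "az": 0},
  {"gripper": 1, "x": 0, "y": 0, "z": 0.3, "ax": 0, "ay": 0, "az": 0},
])

```text
clock: 6.32
position: [508.7, -87.6, 147.4]
ee_rot: [-0.707, 0.707, 0.001, -0.001]
contact_force: [0.3, -0.7, -1.5]
gripper_width: 50.3
grasp_force: 62.8
```

send_rows([
  {"gripper": 1, "x": 0, "y": 0, "z": 0.8, "ax": 0, "ay": 0, "az": 0},
  {"gripper": 1, "x": 0, "y": 0, "z": 0.8, "ax": 0, "ay": 0, "az": 0},
  {"gripper": 1, "x": 0, "y": 0, "z": 0.6, "ax": 0, "ay": 0, "az": 0},
  {"gripper": 1, "x": 0, "y": 0, "z": 0.2, "ax": 0, "ay": 0, "az": 0},
  {"gripper": 1, "x": 0, "y": 0, "z": 0, "ax": 0, "ay": 0, "az": 0},
])

```text
clock: 6.73
position: [509.1, -87.7, 124.3]
ee_rot: [-0.707, 0.707, 0.001, -0.001]
contact_force: [1.1, 0.5, -1.5]
gripper_width: 50.1
grasp_force: 62.8
```

send_rows([
  {"gripper": 1, "x": 0, "y": 0, "z": 0, "ax": 0, "ay": 0, "az": 0},
  {"gripper": 1, "x": 0, "y": -0.05, "z": 0.1, "ax": 0, "ay": 0, "az": 0},
  {"gripper": 1, "x": 0, "y": 0, "z": 0.1, "ax": 0, "ay": 0, "az": 0},
  {"gripper": 1, "x": 0, "y": 0, "z": 0, "ax": 0, "ay": 0, "az": 0},
])

```text
clock: 7.07
position: [510.2, -87.5, 123.3]
ee_rot: [-0.707, 0.707, -0.0, 0.0]
contact_force: [-0.5, -0.4, -1.9]
gripper_width: 50.5
grasp_force: 62.8
```

send_rows([
  {"gripper": 1, "x": 0, "y": 0, "z": 0.1, "ax": 0, "ay": 0, "az": 0},
  {"gripper": 1, "x": 0, "y": 0, "z": 0.1, "ax": 0, "ay": 0, "az": 0},
  {"gripper": 1, "x": 0, "y": 0, "z": 0.1, "ax": 0, "ay": 0, "az": 0},
  {"gripper": 1, "x": 0, "y": 0, "z": 0, "ax": 0, "ay": 0, "az": 0},
])

```text
clock: 7.4
position: [510.4, -87.7, 121.9]
ee_rot: [0.707, -0.707, 0.001, -0.0]
contact_force: [-3.0, 0.6, 8.1]
gripper_width: 50.6
grasp_force: 63.7
```

Contact at z = 122 mm, as predicted for the cup on the floor. Release and look.

send_rows([
  {"gripper": -0.1, "x": 0, "y": 0, "z": 0, "ax": 0, "ay": 0, "az": 0},
  {"gripper": -1, "x": 0, "y": 0, "z": 0, "ax": 0, "ay": 0, "az": 0},
  {"gripper": -1, "x": 0, "y": 0, "z": 0, "ax": 0, "ay": 0, "az": 0},
  {"gripper": -1, "x": 0, "y": 0, "z": 0, "ax": 0, "ay": 0, "az": 0},
  {"gripper": -1, "x": 0, "y": 0, "z": 0, "ax": 0, "ay": 0, "az": 0},
])

```text
clock: 7.82
position: [510.1, -87.6, 120.1]
ee_rot: [0.707, -0.707, 0.0, 0.0]
contact_force: [0.1, -0.0, -0.3]
gripper_width: 85.4
grasp_force: 0.0
```

send_rows([
  {"gripper": -1, "x": 0, "y": 0, "z": -1.5, "ax": 0, "ay": 0, "az": 0},
  {"gripper": -1, "x": 0, "y": 0, "z": -3, "ax": 0, "ay": 0, "az": 0},
  {"gripper": -1, "x": 0, "y": 0, "z": -4, "ax": 0, "ay": 0, "az": 0},
  {"gripper": -1, "x": -1, "y": 0, "z": -3, "ax": 0, "ay": 0, "az": 0},
  {"gripper": -1, "x": 0, "y": 0, "z": 0, "ax": 0, "ay": 0, "az": 0},
])

```text
clock: 8.23
position: [514.0, -77.1, 242.3]
ee_rot: [0.708, -0.706, 0.005, -0.005]
contact_force: [2.2, -0.4, 0.6]
gripper_width: 85.6
grasp_force: 0.0
```

```bash
python3 - <<'E'
from h import *
np.set_printoptions(precision=2,suppress=True)
rim((511,-88),141,26,'w4'); rim((511,-88),115,33)
q=cloud(*shot('wrist')[1:]).reshape(-1,3)
q=q[(np.hypot(q[:,0]-498,q[:,1]+232)<25)&(abs(q[:,2]-148)<5)]; print('knob',len(q), q.min(0) if len(q) else '',q.max(0) if len(q) else '', np.median(q,0) if len(q) else '')
print(arm.read_state()['position'])
E
```

```text
t 8.2333 tcp [513.98 -77.14 242.3 ] [ 0.71 -0.71  0.01 -0.  ] n 583
circ [509.6 -88.7  24.4] box [ 484.37 -114.18  138.01] [535.22 -62.39 142.75]
fit [509.6 -88.7]
t 8.2833 tcp [512.18 -77.05 238.92] [ 0.71 -0.71  0.   -0.  ] n 602
circ [511.4 -90.4  29.1] box [ 478.59 -120.01  112.01] [542.93 -60.32 117.93]
fit [510.8 -88. ]
knob 386 [ 485.6  -227.62  143.  ] [ 510.34 -219.49  148.59] [ 497.85 -224.21  145.7 ]
[509.61 -77.38 234.8 ]
```

View pics/w4.png

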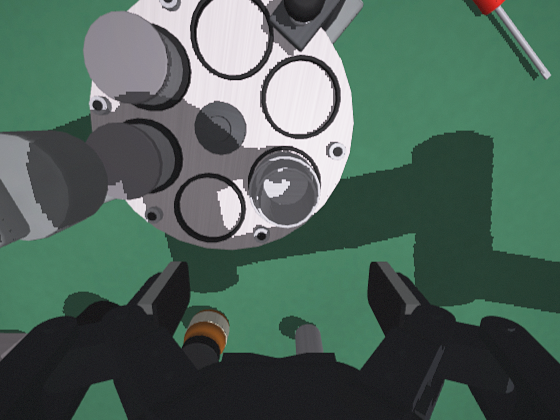

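The wrist picture shows the middle cup standing upright in the big cup at about (285,190) px, its rim measured at z ≈ 141. I'm going to the small cup.

send_rows([
  {"gripper": -1, "x": -3.8, "y": 0.6, "z": 0, "ax": 0, "ay": 0, "az": 0},
  {"gripper": -1, "x": -4, "y": 0.6, "z": 0, "ax": 0, "ay": 0, "az": 0},
  {"gripper": -1, "x": -4, "y": 0.6, "z": 0, "ax": 0, "ay": 0, "az": 0},
  {"gripper": -1, "x": -4, "y": 0.6, "z": 0, "ax": 0, "ay": 0, "az": 0},
  {"gripper": -1, "x": -4, "y": 0.6, "z": 0, "ax": 0, "ay": 0, "az": 0},
])

```text
clock: 8.8
position: [478.6, 121.4, 233.4]
ee_rot: [-0.707, 0.707, 0.001, -0.002]
contact_force: [0.6, -0.5, 0.8]
gripper_width: 85.5
grasp_force: 0.0
```

send_rows([
  {"gripper": -1, "x": -3.2, "y": 0.5, "z": 2, "ax": 0, "ay": 0, "az": 0},
  {"gripper": -1, "x": 0, "y": 0, "z": 3, "ax": 0, "ay": 0, "az": 0},
  {"gripper": -1, "x": 0, "y": 0, "z": 2, "ax": 0, "ay": 0, "az": 0},
  {"gripper": -1, "x": 0, "y": 0, "z": 0, "ax": 0, "ay": 0, "az": 0},
  {"gripper": -1, "x": 0, "y": 0, "z": 0, "ax": 0, "ay": 0, "az": 0},
])

```text
clock: 9.22
position: [474.1, 151.6, 163.4]
ee_rot: [0.707, -0.707, -0.0, 0.003]
contact_force: [0.4, -0.3, -0.2]
gripper_width: 85.6
grasp_force: 0.0
```

```bash
python3 - <<'E'
from h import *
np.set_printoptions(precision=2,suppress=True)
rim((475,154),94,19,'w5'); print(arm.read_state()['position'])
E
```

```text
t 9.2167 tcp [474.11 151.6  163.38] [ 0.71 -0.71 -0.    0.  ] n 535
circ [474.2 153.5  17.5] box [455.85 134.81  91.  ] [492.33 172.69  95.37]
fit [474.2 153.5]
[475.25 152.05 164.96]
```

send_rows([
  {"gripper": -1, "x": -0.15, "y": 0.08, "z": 2.5, "ax": 0, "ay": 0, "az": 0},
  {"gripper": -1, "x": 0, "y": 0, "z": 3, "ax": 0, "ay": 0, "az": 0},
  {"gripper": -1, "x": 0, "y": 0, "z": 2.5, "ax": 0, "ay": 0, "az": 0},
  {"gripper": -1, "x": 0, "y": 0, "z": 1.1, "ax": 0, "ay": 0, "az": 0},
  {"gripper": -1, "x": 0, "y": 0, "z": 0, "ax": 0, "ay": 0, "az": 0},
])

```text
clock: 9.68
position: [473.7, 152.9, 72.9]
ee_rot: [-0.707, 0.708, 0.0, -0.002]
contact_force: [0.6, 0.3, 0.7]
gripper_width: 85.4
grasp_force: 0.0
```

send_rows([
  {"gripper": -1, "x": 0, "y": 0, "z": 0, "ax": 0, "ay": 0, "az": 0},
  {"gripper": -1, "x": 0, "y": 0, "z": 0, "ax": 0, "ay": 0, "az": 0},
  {"gripper": -1, "x": 0, "y": 0, "z": 0, "ax": 0, "ay": 0, "az": 0},
])

```text
clock: 9.93
position: [475.5, 154.5, 76.0]
ee_rot: [-0.707, 0.707, -0.0, 0.002]
contact_force: [-0.5, -0.5, 0.6]
gripper_width: 85.5
grasp_force: 0.0
```

send_rows([
  {"gripper": 1, "x": 0, "y": 0, "z": 0, "ax": 0, "ay": 0, "az": 0},
  {"gripper": 1, "x": 0, "y": 0, "z": 0, "ax": 0, "ay": 0, "az": 0},
  {"gripper": 1, "x": 0, "y": 0, "z": 0, "ax": 0, "ay": 0, "az": 0},
  {"gripper": 1, "x": 0, "y": 0, "z": 0, "ax": 0, "ay": 0, "az": 0},
  {"gripper": 1, "x": 0, "y": 0, "z": 0, "ax": 0, "ay": 0, "az": 0},
])

```text
clock: 10.35
position: [474.5, 154.1, 75.0]
ee_rot: [0.707, -0.707, 0.0, -0.0]
contact_force: [-1.0, -0.3, 5.5]
gripper_width: 36.8
grasp_force: 59.6
```

send_rows([
  {"gripper": 1, "x": 0, "y": 0, "z": 0, "ax": 0, "ay": 0, "az": 0},
  {"gripper": 1, "x": 0, "y": 0, "z": 0, "ax": 0, "ay": 0, "az": 0},
  {"gripper": 1, "x": 0, "y": 0, "z": 0, "ax": 0, "ay": 0, "az": 0},
])

```text
clock: 10.6
position: [474.5, 154.1, 75.0]
ee_rot: [0.707, -0.707, 0.0, -0.0]
contact_force: [-0.8, -0.6, 5.3]
gripper_width: 36.3
grasp_force: 59.6
```

send_rows([
  {"gripper": 1, "x": 0, "y": 0, "z": -1.5, "ax": 0, "ay": 0, "az": 0},
  {"gripper": 1, "x": 0, "y": 0, "z": -4, "ax": 0, "ay": 0, "az": 0},
  {"gripper": 1, "x": 0, "y": 0, "z": -4, "ax": 0, "ay": 0, "az": 0},
  {"gripper": 1, "x": 0, "y": 0, "z": -4, "ax": 0, "ay": 0, "az": 0},
  {"gripper": 1, "x": 1.4, "y": -0.2, "z": -4, "ax": 0, "ay": 0, "az": 0},
])

```text
clock: 11.02
position: [475.9, 141.0, 250.2]
ee_rot: [0.708, -0.706, -0.0, -0.0]
contact_force: [0.6, 0.4, -1.2]
gripper_width: 36.3
grasp_force: 60.3
```

send_rows([
  {"gripper": 1, "x": 4, "y": -0.7, "z": -0.5, "ax": 0, "ay": 0, "az": 0},
  {"gripper": 1, "x": 4, "y": -0.7, "z": 0, "ax": 0, "ay": 0, "az": 0},
  {"gripper": 1, "x": 4, "y": -0.7, "z": 0, "ax": 0, "ay": 0, "az": 0},
  {"gripper": 1, "x": 4, "y": -0.7, "z": 0, "ax": 0, "ay": 0, "az": 0},
  {"gripper": 1, "x": 4, "y": -0.5, "z": 0, "ax": 0, "ay": 0, "az": 0},
])

```text
clock: 11.43
position: [509.0, -61.5, 253.3]
ee_rot: [0.707, -0.707, -0.0, -0.0]
contact_force: [1.0, -0.1, -0.2]
gripper_width: 36.1
grasp_force: 60.3
```

send_rows([
  {"gripper": 1, "x": 0, "y": 0, "z": 0, "ax": 0, "ay": 0, "az": 0},
  {"gripper": 1, "x": 0, "y": 0, "z": 0, "ax": 0, "ay": 0, "az": 0},
  {"gripper": 1, "x": 0, "y": 0, "z": 0, "ax": 0, "ay": 0, "az": 0},
  {"gripper": 1, "x": 0, "y": 0, "z": 0, "ax": 0, "ay": 0, "az": 0},
])

```text
clock: 11.77
position: [509.1, -58.9, 253.3]
ee_rot: [0.708, -0.707, -0.0, 0.0]
contact_force: [-0.2, -0.3, -0.9]
gripper_width: 36.3
grasp_force: 60.3
```

```bash
cat > held.py <<'E'
from h import *
np.set_printoptions(precision=2,suppress=True)
def go(f):
    rim((509.7,-88.5),141,26,f); p=arm.read_state()['position']; print(p)
    q=cloud(*shot('wrist')[1:]).reshape(-1,3); q=q[(abs(q[:,0]-p[0])<13)&(abs(q[:,1]-p[1])<30)&(abs(q[:,2]-p[2]-19)<4)]; print('held',len(q),q.min(0),q.max(0),circ(q[:,:2]))
E
python3 -c "import held; held.go('w6')"
```

```text
t 11.7667 tcp [509.06 -58.93 253.28] [ 0.71 -0.71 -0.    0.  ] n 490
circ [509.6 -88.5  24.4] box [ 484.11 -113.81  138.  ] [535.19 -65.08 142.69]
fit [509.5 -88.4]
[509.11 -58.64 253.38]
held 955 [496.13 -77.98 268.38] [522.03 -40.3  273.52] (np.float64(509.3408438440876), np.float64(-59.53612841149561), np.float64(17.415464616844982))
```

View pics/w6.png

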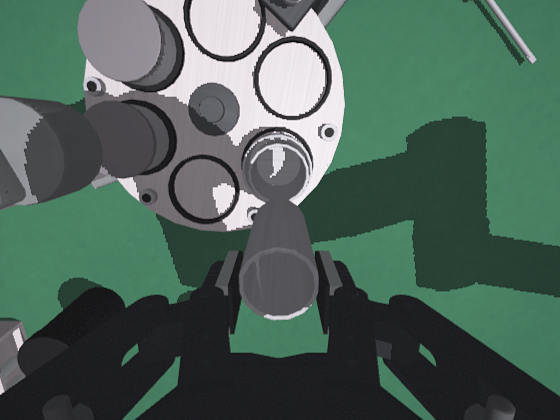

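The wrist picture shows the small cup held upright at (280,285) px and the middle cup's rim at (280,170), both clear to see. The measured shift is 29 mm towards −y.

send_rows([
  {"gripper": 1, "x": 1.5, "y": 0, "z": 0, "ax": 0, "ay": 0, "az": 0},
  {"gripper": 1, "x": 1.41, "y": -0.02, "z": 1, "ax": 0, "ay": 0, "az": 0},
  {"gripper": 1, "x": 0, "y": 0, "z": 1.5, "ax": 0, "ay": 0, "az": 0},
  {"gripper": 1, "x": 0, "y": 0, "z": 0.6, "ax": 0, "ay": 0, "az": 0},
  {"gripper": 1, "x": 0, "y": 0, "z": 0, "ax": 0, "ay": 0, "az": 0},
])

```text
clock: 12.28
position: [508.4, -88.1, 220.9]
ee_rot: [0.708, -0.707, -0.001, 0.001]
contact_force: [-0.8, -0.1, -1.0]
gripper_width: 36.3
grasp_force: 60.3
```

send_rows([
  {"gripper": 1, "x": 0, "y": 0, "z": 0, "ax": 0, "ay": 0, "az": 0},
  {"gripper": 1, "x": 0, "y": 0, "z": 0, "ax": 0, "ay": 0, "az": 0},
  {"gripper": 1, "x": 0, "y": 0, "z": 0, "ax": 0, "ay": 0, "az": 0},
])

```text
clock: 12.53
position: [510.0, -88.5, 223.4]
ee_rot: [0.707, -0.707, 0.001, -0.001]
contact_force: [0.1, -0.4, -0.2]
gripper_width: 36.2
grasp_force: 60.3
```

```bash
python3 -c "import held; held.go('w7')"
```

```text
t 12.5333 tcp [510.01 -88.45 223.39] [ 0.71 -0.71  0.   -0.  ] n 424
circ [509.5 -88.8  24.4] box [ 484.07 -114.19  138.01] [535.06 -76.59 142.4 ]
fit [509.5 -88.4]
[509.91 -88.56 223.33]
held 958 [ 496.92 -108.    238.34] [522.91 -70.02 243.23] (np.float64(510.1030092127739), np.float64(-89.39882549253957), np.float64(17.405931798860127))
```

send_rows([
  {"gripper": 1, "x": -0.06, "y": 0.04, "z": 0.6, "ax": 0, "ay": 0, "az": 0},
  {"gripper": 1, "x": 0, "y": 0, "z": 0.8, "ax": 0, "ay": 0, "az": 0},
  {"gripper": 1, "x": 0, "y": 0, "z": 0.8, "ax": 0, "ay": 0, "az": 0},
  {"gripper": 1, "x": 0, "y": 0, "z": 0.8, "ax": 0, "ay": 0, "az": 0},
  {"gripper": 1, "x": 0, "y": 0, "z": 0.5, "ax": 0, "ay": 0, "az": 0},
])

```text
clock: 13.05
position: [508.2, -88.4, 185.7]
ee_rot: [-0.707, 0.707, 0.001, -0.001]
contact_force: [-1.2, -0.2, -0.3]
gripper_width: 36.3
grasp_force: 60.3
```

send_rows([
  {"gripper": 1, "x": 0, "y": 0, "z": 0.8, "ax": 0, "ay": 0, "az": 0},
  {"gripper": 1, "x": 0, "y": 0, "z": 0.8, "ax": 0, "ay": 0, "az": 0},
  {"gripper": 1, "x": 0, "y": 0, "z": 0.8, "ax": 0, "ay": 0, "az": 0},
  {"gripper": 1, "x": 0, "y": 0, "z": 0.6, "ax": 0, "ay": 0, "az": 0},
  {"gripper": 1, "x": 0, "y": 0, "z": 0.2, "ax": 0, "ay": 0, "az": 0},
])

```text
clock: 13.47
position: [508.3, -88.3, 154.1]
ee_rot: [-0.707, 0.707, 0.001, -0.001]
contact_force: [0.4, -0.1, -1.1]
gripper_width: 36.5
grasp_force: 60.3
```

send_rows([
  {"gripper": 1, "x": 0, "y": 0, "z": 0.1, "ax": 0, "ay": 0, "az": 0},
  {"gripper": 1, "x": 0, "y": 0, "z": 0.1, "ax": 0, "ay": 0, "az": 0},
  {"gripper": 1, "x": 0, "y": 0, "z": 0, "ax": 0, "ay": 0, "az": 0},
  {"gripper": 1, "x": 0, "y": 0, "z": 0, "ax": 0, "ay": 0, "az": 0},
])

```text
clock: 13.8
position: [509.3, -88.3, 153.9]
ee_rot: [0.707, -0.707, 0.0, -0.0]
contact_force: [-0.1, -0.0, -1.9]
gripper_width: 36.4
grasp_force: 60.3
```

send_rows([
  {"gripper": 1, "x": 0, "y": 0, "z": 0.2, "ax": 0, "ay": 0, "az": 0},
  {"gripper": 1, "x": 0, "y": 0, "z": 0.2, "ax": 0, "ay": 0, "az": 0},
  {"gripper": 1, "x": 0, "y": 0, "z": 0.1, "ax": 0, "ay": 0, "az": 0},
  {"gripper": 1, "x": 0, "y": 0, "z": 0, "ax": 0, "ay": 0, "az": 0},
  {"gripper": 1, "x": 0, "y": 0, "z": 0, "ax": 0, "ay": 0, "az": 0},
])

```text
clock: 14.22
position: [509.0, -88.3, 148.4]
ee_rot: [0.707, -0.707, -0.0, 0.0]
contact_force: [-0.1, 0.5, -0.8]
gripper_width: 36.2
grasp_force: 60.3
```

send_rows([
  {"gripper": 1, "x": 0, "y": 0, "z": 0.1, "ax": 0, "ay": 0, "az": 0},
  {"gripper": 1, "x": 0, "y": 0, "z": 0.1, "ax": 0, "ay": 0, "az": 0},
  {"gripper": 1, "x": 0, "y": 0, "z": 0, "ax": 0, "ay": 0, "az": 0},
  {"gripper": 1, "x": 0, "y": 0, "z": 0, "ax": 0, "ay": 0, "az": 0},
])

```text
clock: 14.55
position: [509.3, -88.5, 148.0]
ee_rot: [0.707, -0.707, 0.001, -0.0]
contact_force: [-2.4, 0.7, 7.5]
gripper_width: 36.4
grasp_force: 61.1
```

Contact at 148 mm, as predicted. Release and rise.

send_rows([
  {"gripper": -0.1, "x": 0, "y": 0, "z": 0, "ax": 0, "ay": 0, "az": 0},
  {"gripper": -1, "x": 0, "y": 0, "z": 0, "ax": 0, "ay": 0, "az": 0},
  {"gripper": -1, "x": 0, "y": 0, "z": 0, "ax": 0, "ay": 0, "az": 0},
  {"gripper": -1, "x": 0, "y": 0, "z": 0, "ax": 0, "ay": 0, "az": 0},
  {"gripper": -1, "x": 0, "y": 0, "z": 0, "ax": 0, "ay": 0, "az": 0},
])

```text
clock: 14.97
position: [509.0, -88.3, 146.3]
ee_rot: [0.707, -0.707, -0.0, 0.0]
contact_force: [0.3, 1.1, -0.4]
gripper_width: 85.1
grasp_force: 0.0
```

send_rows([
  {"gripper": -1, "x": 0, "y": 0, "z": -1.5, "ax": 0, "ay": 0, "az": 0},
  {"gripper": -1, "x": 0, "y": 0, "z": -3, "ax": 0, "ay": 0, "az": 0},
  {"gripper": -1, "x": 0, "y": 0, "z": -4, "ax": 0, "ay": 0, "az": 0},
  {"gripper": -1, "x": 0, "y": 0, "z": -2, "ax": 0, "ay": 0, "az": 0},
  {"gripper": -1, "x": 0, "y": 0, "z": 0, "ax": 0, "ay": 0, "az": 0},
])

```text
clock: 15.38
position: [512.0, -88.5, 257.2]
ee_rot: [0.707, -0.707, 0.004, -0.004]
contact_force: [1.0, -0.6, -0.4]
gripper_width: 85.1
grasp_force: 0.0
```

```bash
python3 - <<'E'
from h import *
np.set_printoptions(precision=2,suppress=True)
rim((509.6,-88.5),167,19,'w8'); rim((509.6,-88.5),141,26); print(arm.read_state()['position'])
q=cloud(*shot('wrist')[1:]).reshape(-1,3)
q=q[(np.hypot(q[:,0]-498,q[:,1]+232)<25)&(abs(q[:,2]-148)<5)]; print('knob',len(q), q.min(0),q.max(0))
E
```

```text
t 15.3833 tcp [511.97 -88.5  257.17] [ 0.71 -0.71  0.   -0.  ] n 451
circ [509.3 -88.9  17.5] box [ 491.03 -107.41  164.03] [527.36 -69.8  168.41]
fit [509.3 -88.9]
t 15.4333 tcp [510.41 -88.19 254.15] [ 0.71 -0.71  0.   -0.  ] n 503
circ [509.7 -90.7  22.2] box [ 484.46 -114.15  138.01] [534.84 -71.09 143.94]
fit [509.5 -88.5]
[509.1  -88.16 251.98]
knob 1266 [ 483.93 -244.1   143.08] [ 512.23 -219.81  149.64]
```

View pics/w8.png

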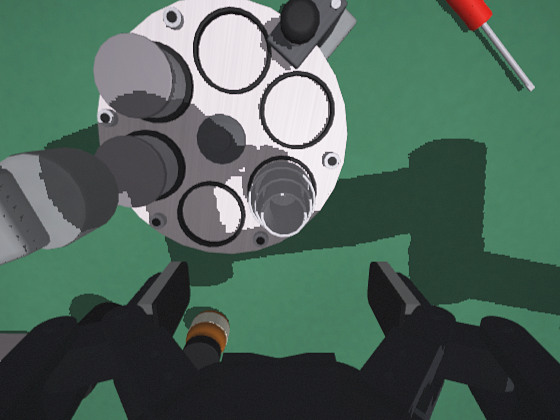

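The wrist picture shows all three cups nested at about (283,205) px, with the small rim at z ≈ 167, and the knob at (299,20). Now above the knob.

send_rows([
  {"gripper": -1, "x": 3.6, "y": 0.3, "z": 0, "ax": 0, "ay": 0, "az": 0},
  {"gripper": -1, "x": 3.7, "y": 0.3, "z": 0, "ax": 0, "ay": 0, "az": 0},
  {"gripper": -1, "x": 3.7, "y": 0.3, "z": 1, "ax": 0, "ay": 0, "az": 0},
  {"gripper": -1, "x": 3.4, "y": 0.2, "z": 2, "ax": 0, "ay": 0, "az": 0},
  {"gripper": -1, "x": 0, "y": 0, "z": 2, "ax": 0, "ay": 0, "az": 0},
])

```text
clock: 15.95
position: [496.9, -236.5, 199.3]
ee_rot: [-0.705, 0.709, 0.001, -0.001]
contact_force: [0.2, 1.1, -0.0]
gripper_width: 85.3
grasp_force: 0.0
```

send_rows([
  {"gripper": -1, "x": 0, "y": 0, "z": 0, "ax": 0, "ay": 0, "az": 0},
  {"gripper": -1, "x": 0, "y": 0, "z": 0, "ax": 0, "ay": 0, "az": 0},
  {"gripper": -1, "x": 0, "y": 0, "z": 0, "ax": 0, "ay": 0, "az": 0},
])

```text
clock: 16.2
position: [498.3, -232.0, 201.7]
ee_rot: [0.708, -0.707, 0.0, 0.0]
contact_force: [0.3, -0.3, -0.3]
gripper_width: 85.6
grasp_force: 0.0
```

```bash
python3 - <<'E'
from h import *
np.set_printoptions(precision=2,suppress=True)
im,d,m=shot('wrist','w9'); q=cloud(d,m).reshape(-1,3); print(arm.read_state()['position'])
for a,b in [(146,150),(140,146),(133,140),(122,130),(108,121),(98,108)]:
    k=q[(np.hypot(q[:,0]-498,q[:,1]+234)<40)&(q[:,2]>a)&(q[:,2]<b)]
    if len(k): print(a,b,len(k),k.min(0),k.max(0),k.mean(0))
E
```

```text
[ 498.74 -231.76  202.35]
146 150 892 [ 485.77 -247.57  146.01] [ 510.65 -221.95  149.48] [ 497.96 -234.91  147.24]
140 146 443 [ 483.34 -249.23  140.1 ] [ 512.33 -219.91  145.99] [ 497.76 -239.02  144.31]
133 140 97 [ 483.74 -249.33  133.08] [ 512.62 -237.15  139.98] [ 498.16 -246.36  136.58]
108 121 56 [ 464.09 -269.15  108.  ] [ 505.4  -241.79  112.99] [ 486.61 -251.68  109.62]
98 108 1980 [ 461.83 -272.56   98.04] [ 523.84 -222.85  107.97] [ 489.15 -250.12  105.36]
```

View pics/w9.png

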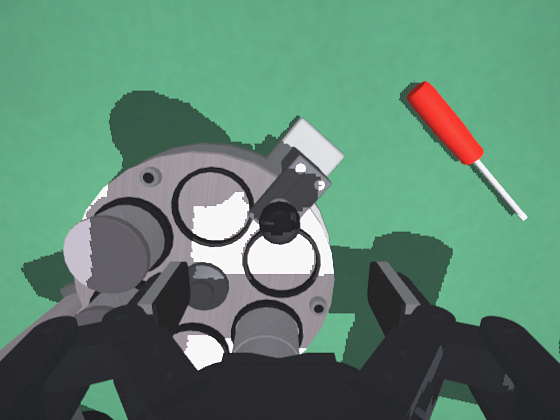

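The wrist picture shows the knob at (279,222) px between the open fingers, with its bracket below running off to the upper right. The knob's centre is at (498,−234.7) and its top at 148, as expected. I'm descending and gripping.

send_rows([
  {"gripper": -1, "x": 0.28, "y": 0.05, "z": 2, "ax": 0, "ay": 0, "az": 0},
  {"gripper": -1, "x": 0, "y": 0, "z": 2.5, "ax": 0, "ay": 0, "az": 0},
  {"gripper": -1, "x": 0, "y": 0, "z": 2, "ax": 0, "ay": 0, "az": 0},
  {"gripper": -1, "x": 0, "y": 0, "z": 1.1, "ax": 0, "ay": 0, "az": 0},
  {"gripper": -1, "x": 0, "y": 0, "z": 0.5, "ax": 0, "ay": 0, "az": 0},
])

```text
clock: 16.67
position: [497.4, -234.0, 119.8]
ee_rot: [0.708, -0.707, -0.001, 0.0]
contact_force: [-0.4, 0.3, 0.6]
gripper_width: 85.8
grasp_force: 0.0
```

send_rows([
  {"gripper": -1, "x": 0, "y": 0, "z": 0, "ax": 0, "ay": 0, "az": 0},
  {"gripper": -1, "x": 0, "y": 0, "z": 0, "ax": 0, "ay": 0, "az": 0},
  {"gripper": -1, "x": 0, "y": 0, "z": 0, "ax": 0, "ay": 0, "az": 0},
])

```text
clock: 16.92
position: [498.7, -235.0, 122.1]
ee_rot: [0.707, -0.707, 0.001, -0.001]
contact_force: [-0.9, -0.4, -0.1]
gripper_width: 85.6
grasp_force: 0.0
```

send_rows([
  {"gripper": 1, "x": 0, "y": 0, "z": 0.1, "ax": 0, "ay": 0, "az": 0},
  {"gripper": 1, "x": 0, "y": 0, "z": 0, "ax": 0, "ay": 0, "az": 0},
  {"gripper": 1, "x": 0, "y": 0, "z": 0, "ax": 0, "ay": 0, "az": 0},
  {"gripper": 1, "x": 0, "y": 0, "z": 0, "ax": 0, "ay": 0, "az": 0},
  {"gripper": 1, "x": 0, "y": 0, "z": 0, "ax": 0, "ay": 0, "az": 0},
])

```text
clock: 17.33
position: [497.8, -235.3, 120.0]
ee_rot: [0.707, -0.707, 0.0, -0.0]
contact_force: [-1.1, 2.2, 1.8]
gripper_width: 27.5
grasp_force: 59.0
```

send_rows([
  {"gripper": 1, "x": 0, "y": 0, "z": 0, "ax": 0, "ay": 0, "az": 0},
  {"gripper": 1, "x": 0, "y": 0, "z": 0, "ax": 0, "ay": 0, "az": 0},
  {"gripper": 1, "x": 0, "y": 0, "z": 0, "ax": 0, "ay": 0, "az": 0},
])

```text
clock: 17.58
position: [497.7, -235.2, 120.0]
ee_rot: [0.707, -0.707, 0.0, -0.0]
contact_force: [-1.2, 0.5, 3.4]
gripper_width: 27.8
grasp_force: 59.0
```

Gripped. Now pull up in small steps and watch the force.

send_rows([
  {"gripper": 1, "x": 0, "y": 0, "z": -0.3, "ax": 0, "ay": 0, "az": 0},
  {"gripper": 1, "x": 0, "y": 0, "z": -0.3, "ax": 0, "ay": 0, "az": 0},
  {"gripper": 1, "x": 0, "y": 0, "z": -0.3, "ax": 0, "ay": 0, "az": 0},
  {"gripper": 1, "x": 0, "y": 0, "z": -0.2, "ax": 0, "ay": 0, "az": 0},
  {"gripper": 1, "x": 0, "y": 0, "z": 0, "ax": 0, "ay": 0, "az": 0},
])

```text
clock: 18.0
position: [497.6, -235.1, 130.3]
ee_rot: [-0.707, 0.707, 0.0, 0.0]
contact_force: [2.4, -2.5, -7.3]
gripper_width: 27.6
grasp_force: 59.6
```

send_rows([
  {"gripper": 1, "x": 0, "y": 0, "z": -0.1, "ax": 0, "ay": 0, "az": 0},
  {"gripper": 1, "x": 0, "y": 0, "z": -0.1, "ax": 0, "ay": 0, "az": 0},
  {"gripper": 1, "x": 0, "y": 0, "z": 0, "ax": 0, "ay": 0, "az": 0},
  {"gripper": 1, "x": 0, "y": 0, "z": 0, "ax": 0, "ay": 0, "az": 0},
])

```text
clock: 18.33
position: [497.6, -235.1, 132.4]
ee_rot: [-0.707, 0.707, 0.0, 0.0]
contact_force: [3.2, -2.2, -7.4]
gripper_width: 27.6
grasp_force: 59.6
```

send_rows([
  {"gripper": 1, "x": 0, "y": 0, "z": -0.1, "ax": 0, "ay": 0, "az": 0},
  {"gripper": 1, "x": 0, "y": 0, "z": -0.1, "ax": 0, "ay": 0, "az": 0},
  {"gripper": 1, "x": 0, "y": 0, "z": 0, "ax": 0, "ay": 0, "az": 0},
  {"gripper": 1, "x": 0, "y": 0, "z": 0, "ax": 0, "ay": 0, "az": 0},
])

```text
clock: 18.67
position: [497.6, -235.1, 134.6]
ee_rot: [-0.707, 0.707, -0.0, 0.0]
contact_force: [3.5, -2.3, -7.7]
gripper_width: 27.9
grasp_force: 59.6
```

send_rows([
  {"gripper": 1, "x": 0, "y": 0, "z": -0.1, "ax": 0, "ay": 0, "az": 0},
  {"gripper": 1, "x": 0, "y": 0, "z": 0, "ax": 0, "ay": 0, "az": 0},
  {"gripper": 1, "x": 0, "y": 0, "z": 0, "ax": 0, "ay": 0, "az": 0},
])

```text
clock: 18.92
position: [497.6, -235.1, 135.2]
ee_rot: [-0.707, 0.707, 0.0, 0.0]
contact_force: [3.9, -2.8, -10.9]
gripper_width: 27.9
grasp_force: 60.8
```

send_rows([
  {"gripper": 1, "x": 0, "y": 0, "z": -0.05, "ax": 0, "ay": 0, "az": 0},
  {"gripper": 1, "x": 0, "y": 0, "z": 0, "ax": 0, "ay": 0, "az": 0},
  {"gripper": 1, "x": 0, "y": 0, "z": 0, "ax": 0, "ay": 0, "az": 0},
])

```text
clock: 19.17
position: [497.5, -235.1, 135.2]
ee_rot: [-0.707, 0.707, 0.0, 0.0]
contact_force: [6.3, -4.2, -12.5]
gripper_width: 27.3
grasp_force: 60.6
```

```bash
python3 - <<'E'
from h import *
np.set_printoptions(precision=1,suppress=True)
for n in ['scene','side']:
    im,d,m=shot(n,'end_'+n); q=cloud(d,m).reshape(-1,3)
    for a,b in [(163,172),(137,145)]:
        k=q[(np.hypot(q[:,0]-509.5,q[:,1]+88.5)<32)&(q[:,2]>a)&(q[:,2]<b)]; print(n,len(k),k.mean(0) if len(k) else '')
print(arm.read_state()['position'],arm.read_state()['contact_force'])
E
```

```text
scene 89 [510.3 -89.9 166.8]
scene 140 [515.4 -94.4 140.9]
side 32 [510.3 -87.  165. ]
side 65 [508.6 -78.7 140.4]
[ 497.5 -235.   135.2] [  6.5  -3.  -13.2]
```

View pics/end_scene.png

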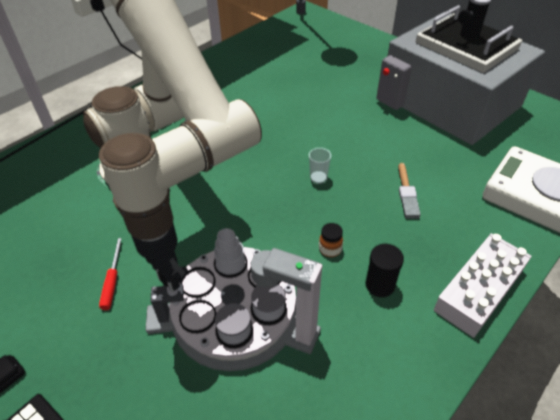

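The scene picture shows the nested stack upright at (230,252) px, the gripper holding the raised knob at (170,280), and everything else in place. The plunger has risen 15.2 mm, and the force now rises without further movement, so it is at its stop.

```bash
python3 -c "from bench import arm; print(arm.job_done())"
```

```text
the job is handed in; nothing more can be done
None
```

The middle cup stands in the big cup and the small one in the middle, both lowered to the floor; the arm is holding the plunger up against its stop (about 15 mm), and the job was handed in after about 19 s.

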